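# Hold a sample tube down on the vortex mixer

### The job

Take the one tall, wide screw-cap tube out of the tube rack, keep it upright, and press its conical end down into the rubber cup of the vortex mixer until the spring-loaded cup has sunk about half of its 8 mm travel (about 4 mm), so that the mixer runs in touch mode; never drive the cup onto its bottom stop, and press with the tube only, not with the gripper. Keep it pressed there, upright, for at least three seconds and finish still holding it down: the program ends with the tube gripped and the cup pressed. Leave the other tubes and everything else on the bench where they are.

Things in the scene. Friction and masses are not known exactly. Their poses are not given: they have to be found in the camera images.
- tall_tube: The one to use: tall wide frosted tube, blue ribbed screw cap; 117 mm tall, body 29 mm wide, cap (top 14 mm) 35 mm wide, 45 to 90 g. Conical end: flat tip 10 mm wide, 29 mm at 16 mm up. Origin at centre of tip, z up the tube. Upright in one of the rack's three wide holes, tip on the rack's floor 6 mm above the bench, cap top 123 mm up. Grip the cap.
- rack: White tube rack, fixed, 140 (x) by 196 (y) mm, 71 mm high. Origin under its centre, on the bench. Three wide holes, 32 mm, at x = +33, y = -60, 0, 60 mm (the tall tube and two short ones, any order); four narrow holes, 19.5 mm, at x = -37, y = -66, -22, 22, 66 mm (thin tubes in the first and third).
- mixer: Vortex mixer, white housing 165 mm (its x) by 125 mm (its y) on rubber feet, stands firm on the bench; sloping grey panel with a black dial on its -x side. Origin under its centre, on the bench. Housing top 118 mm above the bench, round rubber cup in the middle, above the origin.
- cup (a point): Centre of the inner floor of the mixer's rubber cup, 140 mm above the bench with the cup up; sinks with the cup. Recess 12 mm deep, 22 mm wide at the floor, 33 mm at the rim; cup 47 mm over the rim, which is 152 mm above the bench with the cup up. The tube's tip stands on this floor.
- head (a joint): How far the mixer's spring-loaded cup is pressed down, in m: 0 up, 0.008 on its bottom stop, straight down. Spring: starts to move at about 2 N and takes about 1.2 N more per mm: about 7 N at 4 mm, about 12 N at the stop. Springs up when released.
- short_tube_a: Short wide tube with blue cap, 80 mm tall, body 29 mm, cap 35 mm in diameter, in a wide hole of the rack; origin at the tip; a bystander, to be left where it is
- short_tube_b: A second short wide tube like short_tube_a; a bystander, to be left where it is
- thin_tube_a: Thin tube with blue cap, 119 mm tall, body 17 mm, cap 22 mm in diameter, in a narrow hole of the rack; origin at the tip; a bystander, to be left where it is
- thin_tube_b: A second thin tube like thin_tube_a; a bystander, to be left where it is
- dishes: Stack of three culture dishes, 60 mm in diameter, 36 mm high, origin under its centre; a bystander, to be left where it is
- pen: Dark marker pen, 130 mm long (its x), 12 mm thick, lying; a bystander, to be left where it is
- timer: White bench timer, 60 x 75 x 18 mm, lying flat; a bystander, to be left where it is
- tip_box: Closed pipette tip box, 122 x 82 x 78 mm; a bystander, to be left where it is
- pipette: White pipette, about 245 mm long (its x), 30 mm thick, lying; a bystander, to be left where it is
- bottle: Frosted bottle with white cap, 68 mm in diameter, 150 mm tall; a bystander, to be left where it is
Things that resemble listed ones, but are neither listed nor needed, are in the scene too. Leave any brown look-alike of the tall_tube alone. What is shaped like the mixer but red is not meant.

How it is judged:
On the way, in this order (a step that is already met when the one before it is completed fails the run):
1. the tall tube is lifted clear out of the rack in the gripper (z of tall_tube in the frame of rack above 0.075 m and contact force between the fingers and tall_tube above 1 N), for 0.1 s.
2. the tube, upright in the cup, keeps the cup pressed 2.5 to 5.5 mm down for three seconds (value of joint head between 0.0025 and 0.0055 m and horizontal distance between tall_tube and cup below 0.009 m and z of tall_tube in the frame of cup below 0.006 m and angle between tall_tube's own z axis and vertical below 0.15 rad and contact force between the fingers and tall_tube above 2 N and contact force between tall_tube and mixer above 3 N and contact force between each of the arm, the fingers and mixer below 0.5 N), for 3 s.
At the end, for the whole second after the job is handed in: Tall tube still gripped, standing in the cup (tip within 9 mm of its axis, 6 mm of its floor, tilt under 0.15 rad), its push alone (over 3 N) holding the cup 2.5 to 5.5 mm down, gripper and arm off the mixer, all other loose things within 30 mm of their start (all of step 2 and distance of each of short_tube_a, short_tube_b, thin_tube_a, thin_tube_b, dishes, pen, timer, tip_box, pipette, bottle from where it was at the start of the episode below 0.03 m); the arm keeps its last pose, push and grip.
It fails at once if the cup is driven onto its bottom stop (over 7.5 mm) (value of joint head above 0.0075 m).
It fails at once if the tall tube is tipped over (more than 0.6 rad) (angle between tall_tube's own z axis and vertical above 0.6 rad).
It fails at once if another tube or a bystander is moved more than 30 mm (distance of any of short_tube_a, short_tube_b, thin_tube_a, thin_tube_b, dishes, pen, timer, tip_box, pipette, bottle from where it was at the start of the episode above 0.03 m).
It also fails if it takes over 56 s, if anything falls off the work surface, if the arm or the gripper's body presses on something with over 40 N, if the wrist force passes 120 N, or if a joint passes its speed limit or range.

### The arm

A 6-joint arm with a two-finger parallel gripper is mounted at the origin on the work surface. World frame = base frame: x ahead of the robot, y to its left, z up, the work surface at z = 0. Lengths are in m, angles in rad, forces in N, time in s.
With the tool pointing down it reaches from about 0.275 to 0.725 m from the base axis. Payload 5.6 kg.
Tool frame: the origin (TCP) lies at the very end of the fingers, on their centre line; the grasp point (between the pads) lies manip.pinch_z behind it (manip.pinch_z is the distance from the TCP to the grasp point, in m); z points along the fingers, y is the line along which they close (so a half turn about z gives the same grasp; the last joint's range is limited). The gripper opens to 85 mm and grips with 20 to 120 N. Pads are 22 mm wide; open, the fingers measure 114 mm over their backs; the gripper's body (76 mm by 85 mm) begins 54 mm behind the grasp point. The pads swing forward as they close: fully open they stand 13 mm farther back than shut.
Start: joints at [-0.877, 0.255, 0.108, 0, -1.424, -0.285], TCP at [0.219, -0.505, 0.231] pointing down, gripper open.
Joint ranges: [-2.95, 2.95], [-1.21, 1.97], [-1.09, 1.5], [-2.87, 1.71], [-2.94, -0.07], [-3.05, 3.05]. Speed limits (rad/s): [2.57, 2.57, 3.14, 3.14, 3.14, 3.14].

### API

Orientations are given as a unit quaternion [w, x, y, z].
In Python, from rig import manip, imaging gives the robot as it stands. The module is installed in compiled form; this text tells all that it offers.
- The arm moves only by the shell command python3 -m crank 'ROWS'. ROWS is JSON, a list of rows, each an object with "dr": the turn, a rotation vector about the tool's x, y, z in rad, a list of three; "travel": the shift along the tool's x, y, z in m, a list of three; "jaw": the closure, from -1 (fully open) to 1 (shut). In form: [{"dr": [rx, ry, rz], "travel": [dx, dy, dz], "jaw": jaw}, ...]. A call has exactly 5 rows; each row is the pose to reach, as a shift and turn from the pose commanded when the call began, along the tool's axes at that moment; what a row does not reach only later rows make up. A row lasts 1/8 s, in which the tool goes at most 62.5 mm and 10.7 degrees, less where a joint would pass 70% of its speed; a pose out of reach is approached as far as the arm can. A call with a gripper value outside its range is refused whole. The fingers move at their own pace and stop on an object; the grip force is fixed at half the most. Time passes only in rows, so rows that repeat a pose let the fingers close, or fill a call up. It gives the time, the measured TCP pose, the force, the opening and the grip force at its end, in the units of the state.
- manip.state(): the state, without advancing time (a new reading comes with each control period).
- imaging.read_camera(name): name is "scene" or "top" or "wrist"; returns the picture (420x560x3 uint8, blue, green, red); there is no depth.
- imaging.camera_info(name): a dict with "fovy" (degrees; the focal length in pixels is half the picture's height over the tangent of half this angle, whatever the lens; pixels are square), "cx", "cy" (the principal point, pixels), "k1" (the pictures are not rectified: a ray, as slopes to the right and down, at radius r is drawn at 1 + k1 r^2 times it, then the intrinsics apply), "R" (3x3) and "t" (3): a world point X has camera coordinates R X + t. Camera axes: x right, y down, z forward; pixel columns grow to the right and rows downward; lengths in m; the calibration is good to about 2 mm. A picture is of the moment at which its call begins: read the wrist's pose just before it. camera_info takes no time and is no camera call; for the wrist camera it gives the pose at the moment of the call.
- manip.job_done(): hands the job in; it is judged then, once.
The state is a dict: "time_s": time; "q": joint angles; "qvel": joint speeds; "effort": joint torques, N m; "eef_pos": TCP position; "ee_rot": TCP orientation; "ft_force": force on the tool from outside, world axes, zero at the start; "wrist_torque": the same for the moment, N m; "finger_gap": finger opening in m; "finger_force": force on a finger pad.
Only numpy, scipy, OpenCV 4.12 (cv2) and the standard library are available. Lean on these libraries where they do the work, as an engineer would, in place of code of your own. Each camera call takes 0.05 s, during which the arm holds its last target. There are 200 camera calls.

## Working session

There is one attempt and no reset: what is moved stays moved. The work goes in short steps, Python scripts to look and compute and a shell command to move; the robot and the scene stay as the last step left them, time stands still between calls to the robot, and variables do not carry over. Pictures are saved under pics/ and viewed, at most 10 in all, crops included, and the job is handed in when it is done.

```bash
mkdir -p pics
cat > h.py <<'E'
import numpy as np, cv2
from rig import manip, imaging
from scipy.spatial.transform import Rotation as Ro
def K(ci):
    f=210/np.tan(np.radians(ci['fovy'])/2); return f
def ray(ci,u,v):
    f=K(ci); d=np.array([(u-ci['cx'])/f,(v-ci['cy'])/f]); s=d.copy()
    for _ in range(30): s=d/(1+ci['k1']*(s@s))
    R=np.array(ci['R']);t=np.array(ci['t'])
    return -R.T@t, R.T@np.array([s[0],s[1],1])
def atz(ci,u,v,z):
    c,d=ray(ci,u,v); return c+d*(z-c[2])/d[2]
def proj(ci,X):
    x=np.array(ci['R'])@np.array(X)+np.array(ci['t']); s=x[:2]/x[2]
    s=s*(1+ci['k1']*(s@s)); return s*K(ci)+[ci['cx'],ci['cy']]
E
python3 - <<'E'
from h import *
for n in('scene','top'):
    im=imaging.read_camera(n); cv2.imwrite(f'pics/{n}0.png',im); 
    c=imaging.camera_info(n); print(n,{k:np.round(v,3).tolist() for k,v in c.items()})
s=manip.state(); print(s, manip.pinch_z)
E
```

```text
scene {'fovy': 49.661, 'cx': 283.679, 'cy': 212.721, 'k1': 0.038, 'R': [[0.121, 0.992, -0.02], [0.686, -0.098, -0.721], [-0.717, 0.074, -0.693]], 't': [-0.078, -0.279, 1.595]}
top {'fovy': 54.848, 'cx': 279.205, 'cy': 205.8, 'k1': 0.0, 'R': [[0.012, -1.0, 0.02], [-0.995, -0.014, -0.098], [0.098, -0.019, -0.995]], 't': [-0.02, 0.499, 1.419]}
{'time_s': 0.1, 'q': array([-8.77395739e-01,  2.55712005e-01,  1.07134534e-01, -4.46766538e-04,
       -1.42390899e+00, -2.84569920e-01]), 'qvel': array([-0.00124292, -0.00214685,  0.00264607,  0.00202815, -0.00182314,
        0.00150918]), 'effort': array([-1.95511777e-03, -3.87602842e+01,  2.38473308e+01,  5.37790418e+00,
       -3.78754325e-03, -3.04469017e-05]), 'eef_pos': array([ 0.21851009, -0.50424456,  0.23046997]), 'ee_rot': array([-2.01897389e-04, -2.02962427e-01,  9.79186137e-01,  8.49821840e-04]), 'ft_force': array([0.33863656, 0.0267602 , 0.51292679]), 'wrist_torque': array([ 0.01130017, -0.0148305 ,  0.00068641]), 'finger_force': 0.0, 'finger_gap': 0.08528520513169678} 0.0187
```

View pics/scene0.png

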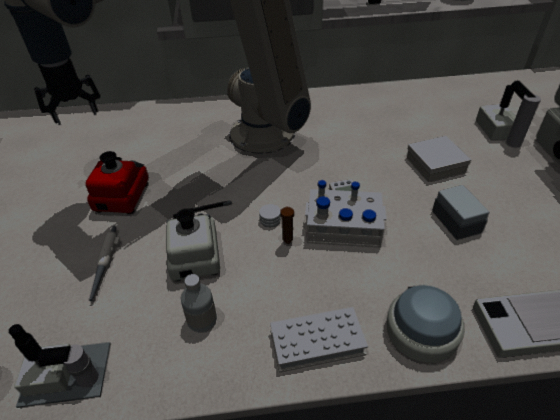

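View pics/top0.png

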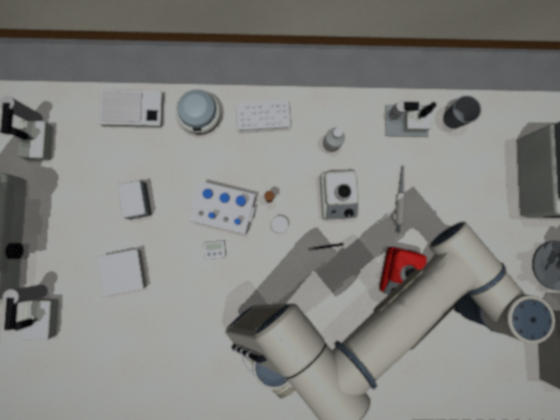

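The scene view shows the rack at about (345,215), with the tall blue-capped tube probably at (322,205), and the white mixer at (192,240). The brown look-alike is at (287,225) and the red mixer at (117,185). In the top view the wide caps are at (208,193), (224,198) and (241,201), and the cup is at (344,191). I'll confirm in an enlarged crop.

Run:
```python
import cv2,numpy as np
a=cv2.imread('pics/scene0.png')[165:285,155:395]; b=cv2.imread('pics/top0.png')[160:250,185:365]
g=lambda x,k:cv2.resize(x,None,fx=k,fy=k,interpolation=cv2.INTER_CUBIC)
cv2.imwrite('pics/c0.png',cv2.convertScaleAbs(g(a,3.3),alpha=1.5));cv2.imwrite('pics/c1.png',g(b,4.4))
```

```text
(no output)
```

View pics/c0.png

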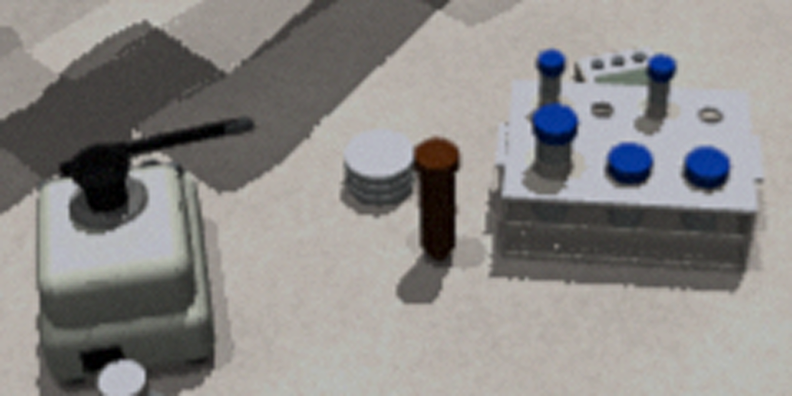

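View pics/c1.png

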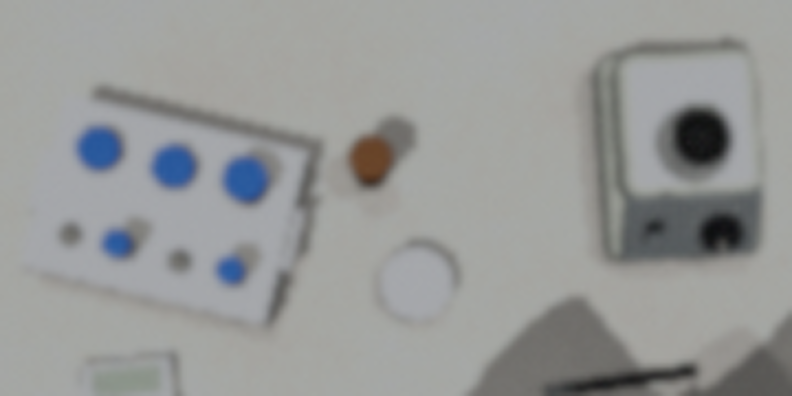

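The crop confirms three candidates. The tall blue tube at scene (322,203) / top (241,200) stands well above the rack beside two low short caps. The brown look-alike stands outside the rack at scene (287,225) and isn't wanted. The white mixer's cup is at scene about (185,213) / top (344,190).

Run:
```python
from h import *
t=imaging.camera_info('top');s=imaging.camera_info('scene')
T=cv2.imread('pics/top0.png').astype(int);S=cv2.imread('pics/scene0.png').astype(int)
def blobs(m,off,lo):
    n,l,st,c=cv2.connectedComponentsWithStats(m.astype(np.uint8))
    return [(np.round(c[i]+off,1),st[i,:].tolist()) for i in range(1,n) if st[i,4]>lo]
bt=blobs((T[:,:,0]-T[:,:,2]>50)[160:250,185:280],[185,160],10)
for c,st in bt: print('topblue',c,st[2:],atz(t,*c,.123).round(4),atz(t,*c,.086).round(4))
bs=blobs((S[:,:,0]-S[:,:,2]>50)[165:285,300:395],[300,165],5)
for c,st in bs: print('scblue',c,st[2:],atz(s,*c,.116).round(4),atz(s,*c,.080).round(4))
for c,st in blobs((T.max(2)<60)[170:205,325:365],[325,170],10): print('cup top',c,st[2:],atz(t,*c,.15).round(4))
u=lambda x,y,k,ox,oy:((x+.5)/k-.5+ox,(y+.5)/k-.5+oy)
print(atz(s,*u(98,163,3.3,155,165),.152), 'cup scene')
# mixer top-plate corners in top crop
for p in[(620,55),(748,45),(632,192),(758,188)]: print(atz(t,*u(*p,4.4,185,160),.118).round(4))
```

```text
topblue [207.  193.1] [9, 9, 68] [0.5283 0.2288 0.123 ] [0.533  0.2347 0.086 ]
topblue [224.  197.2] [9, 9, 68] [0.5154 0.1721 0.123 ] [0.5197 0.1765 0.086 ]
topblue [240.4 200.2] [10, 10, 77] [0.5061 0.1175 0.123 ] [0.5102 0.1204 0.086 ]
topblue [211.1 214.9] [7, 5, 26] [0.4559 0.2131 0.123 ] [0.4586 0.2186 0.086 ]
topblue [236.8 221.1] [6, 5, 25] [0.4365 0.1279 0.123 ] [0.4387 0.1311 0.086 ]
scblue [321.7 182.2] [8, 5, 30] [0.4283 0.1317 0.116 ] [0.3863 0.1408 0.08  ]
scblue [355.1 183.9] [7, 5, 30] [0.4481 0.2181 0.116 ] [0.407  0.2312 0.08  ]
scblue [322.8 200.8] [13, 10, 95] [0.5014 0.1211 0.116 ] [0.4628 0.1297 0.08  ]
scblue [345.6 212.6] [14, 10, 97] [0.5524 0.1691 0.116 ] [0.5161 0.18   0.08  ]
scblue [369.  213.9] [13, 9, 97] [0.5651 0.2252 0.116 ] [0.5294 0.2386 0.08  ]
cup top [343.8 190.7] [11, 12, 111] [ 0.5394 -0.2223  0.15  ]
[ 0.53912604 -0.22296675  0.152     ] cup scene
[ 0.6061 -0.1665  0.118 ]
[ 0.6154 -0.265   0.118 ]
[ 0.5007 -0.1757  0.118 ]
[ 0.5051 -0.272   0.118 ]
```

Both views agree within 4 mm: tall tube about (0.505, 0.119), cup about (0.539, -0.2225). The rack is yawed about -12°. I'll close along the rack's y axis with the jaw partly closed, which means a turn of +0.618 about tool z. Moving.

```bash
python3 -m crank '[{"dr":[0,0,0.12],"travel":[-0.04,0.036,0],"jaw":-0.4},{"dr":[0,0,0.24],"travel":[-0.08,0.072,0],"jaw":-0.4},{"dr":[0,0,0.37],"travel":[-0.12,0.108,0],"jaw":-0.4},{"dr":[0,0,0.49],"travel":[-0.16,0.144,0],"jaw":-0.4},{"dr":[0,0,0.618],"travel":[-0.2,0.18,0],"jaw":-0.4}]'
cat >> h.py <<'E'
def dl(target):
    s=manip.state(); w,x,y,z=s['ee_rot']; R=Ro.from_quat([x,y,z,w]).as_matrix()
    print('t',round(s['time_s'],2),'p',s['eef_pos'].round(4),'gap',round(s['finger_gap'],4),'ff',round(s['finger_force'],1),'F',s['ft_force'].round(2),'\nR',R.round(3).tolist())
    if target is not None: print('travel',(R.T@(np.array(target)-s['eef_pos'])).round(4))
E
python3 -c "from h import *;dl([.505,.119,.23])"
```

```text
time_s: 0.72
eef_pos: [0.3308, -0.2583, 0.231]
ee_rot: [-0.0, 0.107, 0.994, 0.0]
ft_force: [1.7, -0.0, 1.0]
finger_gap: 0.0598
finger_force: 0.0
t 0.72 p [ 0.3308 -0.2583  0.231 ] gap 0.0598 ff 0.0 F [ 1.68 -0.02  1.04] 
R [[-0.977, 0.212, -0.0], [0.212, 0.977, 0.0], [0.0, 0.0, -1.0]]
travel [-0.0903  0.4056  0.0011]
```

```bash
python3 -m crank '[{"dr":[0,0,0],"travel":[-0.011,0.05,0],"jaw":-0.4},{"dr":[0,0,0],"travel":[-0.022,0.1,0],"jaw":-0.4},{"dr":[0,0,0],"travel":[-0.033,0.15,0],"jaw":-0.4},{"dr":[0,0,0],"travel":[-0.044,0.2,0],"jaw":-0.4},{"dr":[0,0,0],"travel":[-0.055,0.25,0],"jaw":-0.4}]' >/dev/null
python3 -m crank '[{"dr":[0,0,0],"travel":[-0.009,0.04,0],"jaw":-0.4},{"dr":[0,0,0],"travel":[-0.018,0.08,0],"jaw":-0.4},{"dr":[0,0,0],"travel":[-0.027,0.12,0],"jaw":-0.4},{"dr":[0,0,0],"travel":[-0.035,0.156,0],"jaw":-0.4},{"dr":[0,0,0],"travel":[-0.035,0.156,0],"jaw":-0.4}]'
python3 - <<'E'
from h import *
dl([.505,.119,.23]); c=imaging.camera_info('wrist'); im=imaging.read_camera('wrist'); cv2.imwrite('pics/w1.png',im)
print(proj(c,[.505,.119,.123]), -np.array(c['R']).T@np.array(c['t']))
I=im.astype(int); n,l,st,ce=cv2.connectedComponentsWithStats((I[:,:,0]-I[:,:,2]>50).astype(np.uint8))
for i in range(1,n):
    if st[i,4]>100: print(ce[i].round(1),st[i],atz(c,*ce[i],.123).round(4))
E
```

```text
time_s: 1.98
eef_pos: [0.5032, 0.1203, 0.23]
ee_rot: [-0.001, 0.103, 0.995, -0.0]
ft_force: [-1.1, -0.1, 0.0]
finger_gap: 0.0595
finger_force: 0.0
t 1.98 p [0.5032 0.1203 0.23  ] gap 0.0595 ff 0.0 F [-1.1  -0.09  0.04] 
R [[-0.979, 0.206, -0.002], [0.206, 0.979, -0.001], [0.002, -0.001, -1.0]]
travel [-0.002  -0.0009 -0.    ]
[279.15896128 211.69588088] [0.42661946 0.13629937 0.37279944]
[396.4 120.5] [382 106  30  30 701] [0.4555 0.2147 0.123 ]
[420.8 199.3] [405 182  30  37 726] [0.5175 0.2267 0.123 ]
[277.7 221.7] [258 211  42  22 570] [0.5127 0.1162 0.123 ]
```

View pics/w1.png

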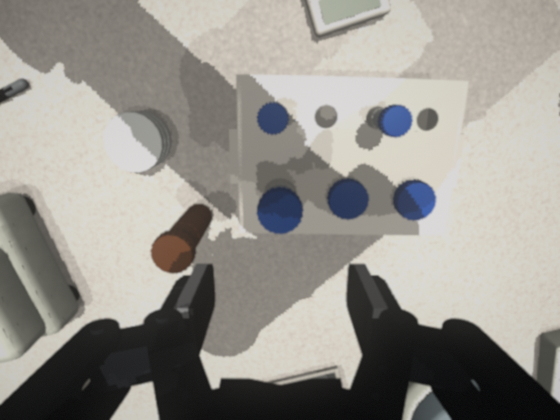

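The wrist view shows the tall cap centred at about (280,210) against a predicted (279,212), so the estimate is within 2 mm. The fingers clear the brown tube at (173,253). Next: descend, close on the cap and lift.

```bash
python3 -m crank '[{"dr":[0,0,0],"travel":[-0.001,-0.0005,0.03],"jaw":-0.4},{"dr":[0,0,0],"travel":[-0.001,-0.0005,0.06],"jaw":-0.4},{"dr":[0,0,0],"travel":[-0.001,-0.0005,0.09],"jaw":-0.4},{"dr":[0,0,0],"travel":[-0.001,-0.0005,0.115],"jaw":-0.4},{"dr":[0,0,0],"travel":[-0.001,-0.0005,0.135],"jaw":-0.4}]'
python3 -m crank '[{"dr":[0,0,0],"travel":[0,0,0],"jaw":-0.4},{"dr":[0,0,0],"travel":[0,0,0],"jaw":0},{"dr":[0,0,0],"travel":[0,0,0],"jaw":1},{"dr":[0,0,0],"travel":[0,0,0],"jaw":1},{"dr":[0,0,0],"travel":[0,0,0],"jaw":1}]'
python3 -c "from h import *;dl(None)"
```

```text
time_s: 2.65
eef_pos: [0.5031, 0.1166, 0.0954]
ee_rot: [-0.0, 0.105, 0.994, -0.0]
ft_force: [-0.8, -0.1, -0.3]
finger_gap: 0.0597
finger_force: 0.0
time_s: 3.28
eef_pos: [0.5049, 0.1179, 0.0977]
ee_rot: [0.001, 0.104, 0.995, 0.0]
ft_force: [-0.4, -0.6, 6.6]
finger_gap: 0.0331
finger_force: 59.6
t 3.27 p [0.5049 0.1179 0.0977] gap 0.0331 ff 59.6 F [-0.41 -0.63  6.64] 
R [[-0.978, 0.207, 0.003], [0.207, 0.978, 0.001], [-0.003, 0.001, -1.0]]
```

```bash
python3 -m crank '[{"dr":[0,0,0],"travel":[0,0,-0.02],"jaw":1},{"dr":[0,0,0],"travel":[0,0,-0.05],"jaw":1},{"dr":[0,0,0],"travel":[0,0,-0.08],"jaw":1},{"dr":[0,0,0],"travel":[0,0,-0.11],"jaw":1},{"dr":[0,0,0],"travel":[0,0,-0.14],"jaw":1}]'
python3 -m crank '[{"dr":[0,0,0],"travel":[0,0,-0.02],"jaw":1},{"dr":[0,0,0],"travel":[0,0,-0.04],"jaw":1},{"dr":[0,0,0],"travel":[0,0,-0.06],"jaw":1},{"dr":[0,0,0],"travel":[0,0,-0.06],"jaw":1},{"dr":[0,0,0],"travel":[0,0,-0.06],"jaw":1}]'
python3 - <<'E'
from h import *
dl([.539,-.2225,.295]); im=imaging.read_camera('scene'); c=imaging.camera_info('scene')
p=manip.state()['eef_pos']; print(proj(c,[p[0],p[1],p[2]-.091]),proj(c,[p[0],p[1],p[2]+.012]))
cv2.imwrite('pics/s2.png',cv2.resize(im[100:260,150:410],None,fx=3,fy=3,interpolation=cv2.INTER_CUBIC))
E
```

```text
time_s: 3.9
eef_pos: [0.5034, 0.1178, 0.2371]
ee_rot: [-0.0, 0.104, 0.995, 0.0]
ft_force: [0.6, 0.1, -0.5]
finger_gap: 0.0329
finger_force: 59.7
time_s: 4.53
eef_pos: [0.5034, 0.1179, 0.2952]
ee_rot: [-0.001, 0.104, 0.995, -0.0]
ft_force: [-0.3, 0.0, -1.1]
finger_gap: 0.0327
finger_force: 59.8
t 4.53 p [0.5034 0.1179 0.2952] gap 0.0327 ff 59.8 F [-0.29  0.02 -1.12] 
R [[-0.978, 0.208, -0.002], [0.208, 0.978, -0.0], [0.002, -0.0, -1.0]]
travel [-1.055e-01 -3.255e-01  2.000e-04]
[323.05823332 174.60323795] [324.92374255 139.16459998]
```

View pics/s2.png

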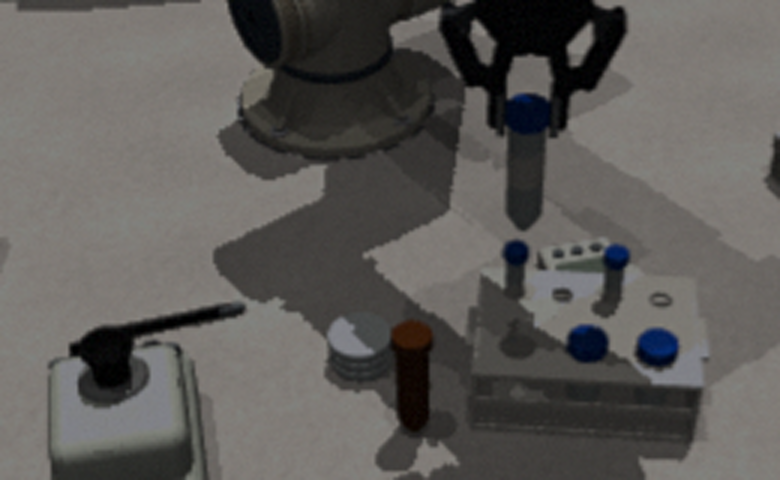

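The tube is held upright, with its tip at crop (524,226), within 1.5 px of the prediction, and the rack is undisturbed. Next I'll carry it over to the cup.

```bash
python3 -m crank '[{"dr":[0,0,0],"travel":[-0.007,-0.02,0],"jaw":1},{"dr":[0,0,0],"travel":[-0.016,-0.05,0],"jaw":1},{"dr":[0,0,0],"travel":[-0.029,-0.09,0],"jaw":1},{"dr":[0,0,0],"travel":[-0.042,-0.13,0],"jaw":1},{"dr":[0,0,0],"travel":[-0.055,-0.17,0],"jaw":1}]' >/dev/null
python3 -m crank '[{"dr":[0,0,0],"travel":[-0.013,-0.04,0],"jaw":1},{"dr":[0,0,0],"travel":[-0.026,-0.08,0],"jaw":1},{"dr":[0,0,0],"travel":[-0.038,-0.118,0],"jaw":1},{"dr":[0,0,0],"travel":[-0.046,-0.143,0],"jaw":1},{"dr":[0,0,0],"travel":[-0.0505,-0.1555,0],"jaw":1}]' >/dev/null
python3 -m crank '[{"dr":[0,0,0],"travel":[0,0,0.01],"jaw":1},{"dr":[0,0,0],"travel":[0,0,0.02],"jaw":1},{"dr":[0,0,0],"travel":[0,0,0.03],"jaw":1},{"dr":[0,0,0],"travel":[0,0,0.03],"jaw":1},{"dr":[0,0,0],"travel":[0,0,0.03],"jaw":1}]'
python3 - <<'E'
from h import *
dl([.539,-.2225,.265])
k=5;o=[]
p=manip.state()['eef_pos']
for n,a in(('scene',(150,130)),('wrist',None)):
    im=imaging.read_camera(n); c=imaging.camera_info(n)
    q=[proj(c,[p[0],p[1],p[2]-.0917]),proj(c,[.539,-.2225,.152])]; print(n,np.round(q,1))
    if a: im=im[a[1]:a[1]+115,a[0]:a[0]+78];im=cv2.resize(im,None,fx=5,fy=5,interpolation=cv2.INTER_CUBIC);im=cv2.convertScaleAbs(im,alpha=1.8)
    else: im=cv2.resize(im[100:400,140:360],(400,545))
    o.append(cv2.copyMakeBorder(im,0,580-im.shape[0],0,0,0))
cv2.imwrite('pics/s3.png',np.hstack(o))
E
```

```text
time_s: 6.45
eef_pos: [0.5396, -0.2223, 0.2666]
ee_rot: [0.0, 0.104, 0.995, -0.0]
ft_force: [-0.1, -1.1, 0.1]
finger_gap: 0.0332
finger_force: 59.8
t 6.45 p [ 0.5396 -0.2223  0.2666] gap 0.0332 ff 59.8 F [-0.07 -1.08  0.1 ] 
R [[-0.978, 0.207, 0.001], [0.207, 0.978, -0.0], [-0.001, -0.0, -1.0]]
travel [ 0.0005 -0.0003  0.0016]
scene [[182.9 207.1]
 [184.5 214. ]]
wrist [[280.4 214.9]
 [280.  204.9]]
```

View pics/s3.png

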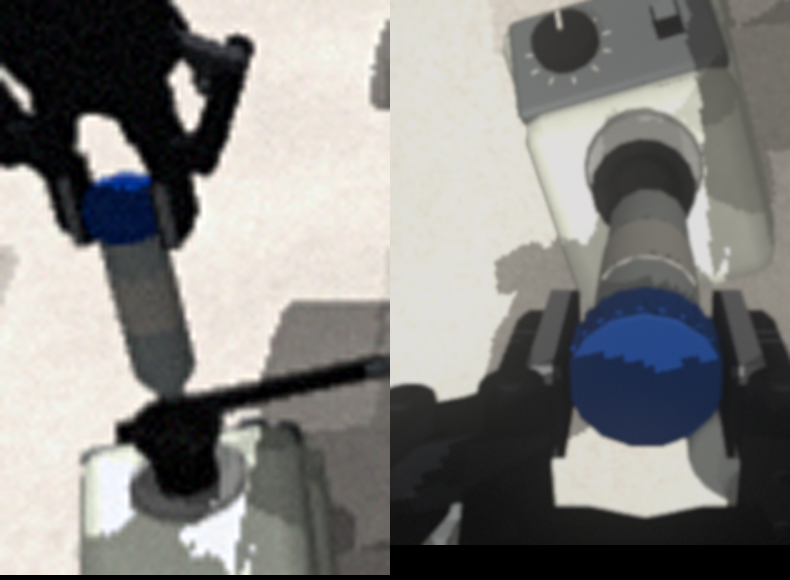

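The left panel shows the tip at (183.4,208.6) just above the cup rim, whose centre is about (185,214). The right panel (wrist) shows the rim spanning columns 590–697, with its top edge at about row 140. A quick numerical check of the rim comes next.

Run:
```python
from h import *
c=imaging.camera_info('wrist')
for x,y in[(.539,-.2225),(.536,-.2225),(.542,-.2225)]:
    P=np.array([proj(c,[x+.0235*np.cos(a),y+.0235*np.sin(a),.152]) for a in np.linspace(0,6.28,90)])
    P=(P-[140,100])*[400/220,545/300]+[390,0]; print(P.min(0).round(),P.max(0).round())
```

```text
[590. 137.] [699. 242.]
[588. 130.] [698. 235.]
[591. 144.] [700. 248.]
```

The rim matches, so the cup is at (0.539–0.540, -0.222). Descending gently.

```bash
python3 -m crank '[{"dr":[0,0,0],"travel":[0,0,0.007],"jaw":1},{"dr":[0,0,0],"travel":[0,0,0.014],"jaw":1},{"dr":[0,0,0],"travel":[0,0,0.021],"jaw":1},{"dr":[0,0,0],"travel":[0,0,0.028],"jaw":1},{"dr":[0,0,0],"travel":[0,0,0.028],"jaw":1}]'
python3 -m crank '[{"dr":[0,0,0],"travel":[0,0,0],"jaw":1},{"dr":[0,0,0],"travel":[0,0,0],"jaw":1},{"dr":[0,0,0],"travel":[0,0,0],"jaw":1},{"dr":[0,0,0],"travel":[0,0,0],"jaw":1},{"dr":[0,0,0],"travel":[0,0,0],"jaw":1}]'
```

```text
time_s: 7.18
eef_pos: [0.5391, -0.2225, 0.2374]
ee_rot: [-0.001, 0.104, 0.995, 0.0]
ft_force: [-0.9, 0.6, -0.8]
finger_gap: 0.033
finger_force: 59.8
time_s: 7.8
eef_pos: [0.5395, -0.2225, 0.2383]
ee_rot: [0.0, 0.104, 0.995, -0.0]
ft_force: [0.6, 0.2, -0.3]
finger_gap: 0.0329
finger_force: 59.8
```

```bash
python3 -m crank '[{"dr":[0,0,0],"travel":[0,0,0.002],"jaw":1},{"dr":[0,0,0],"travel":[0,0,0.004],"jaw":1},{"dr":[0,0,0],"travel":[0,0,0.006],"jaw":1},{"dr":[0,0,0],"travel":[0,0,0.008],"jaw":1},{"dr":[0,0,0],"travel":[0,0,0.008],"jaw":1}]'
python3 -m crank '[{"dr":[0,0,0],"travel":[0,0,0.001],"jaw":1},{"dr":[0,0,0],"travel":[0,0,0.002],"jaw":1},{"dr":[0,0,0],"travel":[0,0,0.002],"jaw":1},{"dr":[0,0,0],"travel":[0,0,0.002],"jaw":1},{"dr":[0,0,0],"travel":[0,0,0.002],"jaw":1}]'
```

```text
time_s: 8.43
eef_pos: [0.5397, -0.2226, 0.2308]
ee_rot: [0.001, 0.104, 0.995, -0.0]
ft_force: [-0.3, 1.3, 3.4]
finger_gap: 0.0332
finger_force: 60.0
time_s: 9.05
eef_pos: [0.5397, -0.2226, 0.2288]
ee_rot: [0.001, 0.104, 0.995, -0.0]
ft_force: [-0.0, 1.5, 5.2]
finger_gap: 0.0327
finger_force: 60.2
```

```bash
python3 -m crank '[{"dr":[0,0,0],"travel":[0,0,0.0005],"jaw":1},{"dr":[0,0,0],"travel":[0,0,0.001],"jaw":1},{"dr":[0,0,0],"travel":[0,0,0.001],"jaw":1},{"dr":[0,0,0],"travel":[0,0,0.001],"jaw":1},{"dr":[0,0,0],"travel":[0,0,0.001],"jaw":1}]'
python3 - <<'E'
from h import *
F=[];Z=[]
for _ in range(16): imaging.read_camera('wrist'); s=manip.state();F.append(s['ft_force']);Z.append(s['eef_pos'])
print(np.mean(F,0),np.std(F,0),np.mean(Z,0),s['time_s'])
E
```

```text
time_s: 9.68
eef_pos: [0.5398, -0.2227, 0.228]
ee_rot: [0.001, 0.104, 0.995, -0.0]
ft_force: [0.2, -1.2, 6.0]
finger_gap: 0.0333
finger_force: 60.4
[-0.10998744  0.90172244  5.97697498] [0.41587485 0.47173596 0.42331828] [ 0.53981605 -0.22267532  0.22803759] 10.475
```

The push is about 6.6 N including the tube's weight, which means about 3.8 mm of sink. By height it is about 3.7 mm, so the two agree. Holding for over three seconds.

```bash
python3 -m crank '[{"dr":[0,0,0],"travel":[0,0,0],"jaw":1},{"dr":[0,0,0],"travel":[0,0,0],"jaw":1},{"dr":[0,0,0],"travel":[0,0,0],"jaw":1},{"dr":[0,0,0],"travel":[0,0,0],"jaw":1},{"dr":[0,0,0],"travel":[0,0,0],"jaw":1}]'
python3 - <<'E'
from h import *
F=[];Z=[]
for _ in range(70):
    im=imaging.read_camera('scene'); s=manip.state();F.append(s['ft_force']);Z.append(s['eef_pos'])
print(np.mean(F,0),np.mean(Z,0),Z[-1],s['time_s'],s['finger_force'])
im=cv2.resize(im[130:245,150:228],None,fx=5,fy=5,interpolation=cv2.INTER_CUBIC)
cv2.imwrite('pics/s4.png',cv2.convertScaleAbs(im,alpha=1.8))
E
```

```text
time_s: 11.1
eef_pos: [0.5398, -0.2227, 0.2281]
ee_rot: [0.001, 0.104, 0.995, -0.0]
ft_force: [-0.7, 0.5, 6.3]
finger_gap: 0.0326
finger_force: 60.4
[-0.01966205  1.0602263   5.86291241] [ 0.53981176 -0.22268045  0.22804182] [ 0.53980098 -0.22267694  0.22802785] 14.6 60.39605140686035
```

View pics/s4.png

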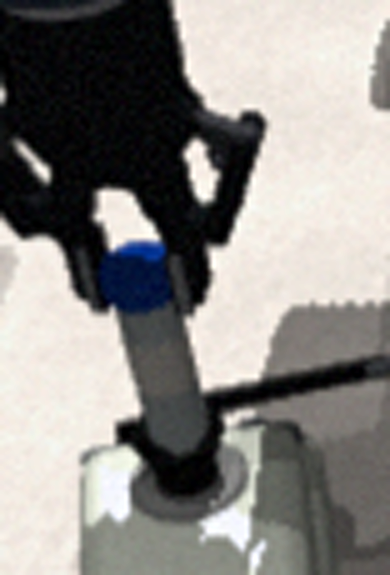

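The tube stands upright in the cup at (180,440), and the fingers are well clear of the mixer. It has been held steady for over 4.9 s, so I'm handing in.

```bash
python3 -c "
from rig import manip
print(manip.job_done())"
```

```text
the job is handed in; nothing more can be done
None
```

The job is handed in with the tall tube gripped upright in the mixer's cup, pressing it about 3.8 mm down (estimated from about 6.6 N of push and the tool height), held there for about 5 s before hand-in; the verdict was not shown.

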